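Turn out the star crayons and clip them into their box

TASK

Lift the mould's red-gripped riser all the way to push the set star crayons up out of their collars, then put every crayon lying flat inside the lime storage box. Seat the white lid fully home on the box, fold all four orange clip flaps down flat over its rim, and leave the riser pushed all the way back down. Leave the pot, the pencil tin, the pink star mold and the card rack where they are.

Things in the scene. Friction and masses are not known exactly. Their poses are not given: they have to be found in the camera images.
- box: Lime-green plastic storage box, fixed to the table, open on top: outside 214 (its x) x 120 (its y) x 45 mm high, walls and floor 4 mm: inside 206 x 112 mm, 41 mm deep. Origin: centre of its underside; z up. An orange clip flap is hinged outside the middle of each of its four sides.
- lid: Loose white lid, 0.25 kg: plate 214 (x) x 120 (y) x 8 mm, under it a plug 201 x 107 x 8 mm that drops into the box mouth (2.5 mm play each side), on top a central blue grip bar 70 (x) x 16 (y) x 30 mm high. Origin: centre of the plug's underside; plate spans 8-16 mm, bar 16-46 mm above it. Starts on the table, bar up. Seated: origin 37 mm above the box's, long sides parallel (half turn allowed).
- mould: Grey crayon mould, fixed to the table: three square collars in a row along its x, open at top and bottom, on short legs; 197 (x) x 69 (y) mm, collar tops 90 mm above the table. Collars are centred at x = -64, 0 and +64 mm, y = 0; each is 59 x 59 mm inside, walls 5 mm. Origin: centre of its underside; z up. Crayons start sunk in the collars.
- riser (a joint): Height (m) of the aluminium riser, which carries one pad under each collar: 0 down (pad tops 64 mm above the table, inside the collars), 0.038 at its upper stop (pad tops 102 mm, 12 mm above the collars). It moves straight up and down, takes about 10 N to lift and 5 N to push down, and stays where it is left.
- riser_grip (a point): Centre of the riser's red grip block (24 along the mould's x, 14 along its y, 32 mm high), which stands free of the mould's near end: 117 mm along -x from the mould's centre and 78 mm above the table with the riser down. Rises with the riser.
- crayon_red: Chunky red star crayon, one rigid piece of 60 g: square foot 56 x 56 x 8 mm with a star (52 mm across, 14 mm high) standing on it; 22 mm high in all. Origin: centre of the foot's underside; z up through the star. Starts, if present, in the mould's collar at x = -64 mm, its sides parallel to the mould's.
- crayon_yellow: Chunky yellow star crayon, one rigid piece of 60 g: square foot 56 x 56 x 8 mm with a star (52 mm across, 14 mm high) standing on it; 22 mm high in all. Origin: centre of the foot's underside; z up through the star. Starts, if present, in the mould's collar at x = 0 mm, its sides parallel to the mould's.
- crayon_blue: Chunky blue star crayon, one rigid piece of 60 g: square foot 56 x 56 x 8 mm with a star (52 mm across, 14 mm high) standing on it; 22 mm high in all. Origin: centre of the foot's underside; z up through the star. Starts, if present, in the mould's collar at x = 64 mm, its sides parallel to the mould's.
- clip_far (a joint): Angle (rad) of the orange clip flap on the box's +x side: 0 folded down flat over the lid rim, 1.57 standing straight up, more leaning outward (limit 2.05). Flap 50 mm wide, 33 mm long, 4 mm thick; hinge line level, along that side, 115 mm along +x from the box's centre and 56 mm above the table. Takes about 1 N at its edge; stays where left.
- clip_far_edge (a point): Middle of the free edge of the clip flap on the box's +x side, 33 mm from its hinge line.
- clip_near (a joint): Angle (rad) of the orange clip flap on the box's -x side: 0 folded down flat over the lid rim, 1.57 standing straight up, more leaning outward (limit 2.05). Flap 50 mm wide, 33 mm long, 4 mm thick; hinge line level, along that side, 115 mm along -x from the box's centre and 56 mm above the table. Takes about 1 N at its edge; stays where left.
- clip_near_edge (a point): Middle of the free edge of the clip flap on the box's -x side, 33 mm from its hinge line.
- clip_left (a joint): Angle (rad) of the orange clip flap on the box's +y side: 0 folded down flat over the lid rim, 1.57 standing straight up, more leaning outward (limit 2.05). Flap 50 mm wide, 33 mm long, 4 mm thick; hinge line level, along that side, 68 mm along +y from the box's centre and 56 mm above the table. Takes about 1 N at its edge; stays where left.
- clip_left_edge (a point): Middle of the free edge of the clip flap on the box's +y side, 33 mm from its hinge line.
- clip_right (a joint): Angle (rad) of the orange clip flap on the box's -y side: 0 folded down flat over the lid rim, 1.57 standing straight up, more leaning outward (limit 2.05). Flap 50 mm wide, 33 mm long, 4 mm thick; hinge line level, along that side, 68 mm along -y from the box's centre and 56 mm above the table. Takes about 1 N at its edge; stays where left.
- clip_right_edge (a point): Middle of the free edge of the clip flap on the box's -y side, 33 mm from its hinge line.
- pot: Terracotta-coloured ceramic flower pot, empty, 104 mm across, 88 mm high, loose; origin at the centre of its underside. Bystander.
- pencil_tin: Aluminium pencil tin with pencils, 72 mm across, 100 mm high (150 with pencils), loose; origin at the centre of its underside. Bystander.
- star_mold: Pink star-shaped silicone crayon mold, 124 mm across, 22 mm high, loose; origin at the centre of its underside. Bystander.
- rack: Clear acrylic rack with six upright slots holding cards, 100 x 220 mm, up to 126 mm high, fixed; origin at the centre of its underside. Bystander.
Mind the look-alikes: they are no part of the job. What is shaped like the box but purple is not meant.

How it is judged:
By the outcome, as a careful person would: the job done as asked, in the order asked, and still so for the second after the job is handed in, with the robot touching nothing.
Of crayon_red, crayon_yellow, crayon_blue only 2 to 3 are there at a start; the rules pass over those that are not, and their reading is None.
At some moment in a run one of lid may be knocked a few centimetres aside while the robot is not near it.
Once in a run the grip may slacken for a moment while it holds something.
It also fails if it takes over 192 s, if anything falls off the work surface, if the arm or the gripper's body presses on something with over 40 N, if the wrist force passes 120 N, or if a joint passes its speed limit or range.

ROBOT

A 6-joint arm with a two-finger parallel gripper is mounted at the origin on the work surface. World frame = base frame: x ahead of the robot, y to its left, z up, the work surface at z = 0. Lengths are in m, angles in degrees, forces in N, time in s.
With the tool pointing down it reaches from about 0.3 to 0.75 m from the base axis. Payload 8.5 kg.
Tool frame: the origin (TCP) lies at the very end of the fingers, on their centre line; the grasp point (between the pads) lies env.pinch_z behind it (env.pinch_z is the distance from the TCP to the grasp point, in m); z points along the fingers, y is the line along which they close (so a half turn about z gives the same grasp; the last joint's range is limited). The gripper opens to 85 mm and grips with 20 to 120 N. Pads are 22 mm wide; open, the fingers measure 114 mm over their backs; the gripper's body (76 mm by 85 mm) begins 54 mm behind the grasp point. The pads swing forward as they close: fully open they stand 13 mm farther back than shut.
Start: joints at [-86.591, 21.807, 74.336, -0, 83.858, -12.336], TCP at [0.149, -0.529, 0.231] pointing down, gripper open.
Joint ranges: [-178.18, 178.18], [-50.72, 133.34], [12.68, 142.11], [-81.47, 261.47], [9.98, 163.14], [-165.26, 165.26]. Speed limits (degrees/s): [136.94, 136.94, 180, 180, 180, 180].

INTERFACE

Orientations are given as a 3x3 rotation matrix whose columns are the frame's x, y, z axes.
In Python, from rig import telemetry, get_image, env gives the robot as it stands. The module is installed in compiled form; this text tells all that it offers.
- The arm moves only by the tool apply_moves, never from a script. Its argument "series" is a list of rows, each a list of 7 numbers: the shift along the tool's x, y, z in mm, then the turn, a rotation vector about the tool's x, y, z in degrees, then the opening, from 0 (shut) to 1 (fully open). A call has 1 to 12 rows; each row shifts and turns the commanded pose from where the row before left it, along the tool's axes as they then stand; what a row does not reach is not made up. A row lasts 1/8 s, in which the tool goes at most 62.5 mm and 10.7 degrees, less where a joint would pass 70% of its speed; a pose out of reach is approached as far as the arm can. A call with a gripper value outside its range is refused whole. The fingers move at their own pace and stop on an object; "grip_force" is the grip in N (left out, the last holds). Time passes only in rows, so rows that do not move let the fingers close. It gives the time, the measured TCP pose, the force, the opening and the grip force at its end, in the units of the state.
- telemetry.observe(): the state, without advancing time (a new reading comes with each control period).
- get_image(name): name is "side" or "top" or "wrist"; returns a dict with "frame" (400x640x3 uint8, red, green, blue), "z_map" (400x640 float32, m along the optical axis (not along the pixel's ray), 0 where there is no reading), "vertical_fov" (degrees; the focal length in pixels is half the picture's height over the tangent of half this angle, whatever the lens; pixels are square), "cx", "cy" (the principal point, pixels), "eye" and "attitude" of the camera in the world; the wrist camera has in their place "mount" (4x4, takes a point from camera to tool coordinates, whose origin is the TCP and whose axes are the flange's). Camera axes: x right, y up, looking along -z (the intrinsics and any distortion apply to the point x, -y, -z); pixel columns grow to the right and rows downward; lengths in m; the calibration is good to about 2 mm. The wrist camera is an equidistant fisheye: a pixel r from the principal point sees the ray r / f radians off the axis. A picture is of the moment at which its call begins: read the wrist's pose just before it.
- env.close_job(): hands the job in; it is judged then, once.
The state is a dict: "time_s": time; "q": joint angles; "qvel": joint speeds; "joint_efforts": joint torques, N m; "position": TCP position; "tool_rot": TCP orientation; "ft_force": force on the tool from outside, world axes, zero at the start; "wrist_torque": the same for the moment, N m; "grip_width": finger opening in m; "gripper_force": force on a finger pad.
Only numpy, scipy, OpenCV 4.12 (cv2) and the standard library are available. Lean on these libraries where they do the work, as an engineer would, in place of code of your own. Each camera call takes 0.05 s, during which the arm holds its last target. There are 200 camera calls.

## Working session

There is one attempt and no reset: what is moved stays moved. The work goes in short steps, Python scripts to look and compute and a tool call to move; the robot and the scene stay as the last step left them, time stands still between calls to the robot, and variables do not carry over. Pictures are saved under pics/ and viewed, at most 14 in all, crops included, and the job is handed in when it is done.

Besides the shell and the picture viewer there is one more tool, called as a command line: name --pt "numbers of a row" for each row, then --argument value for the rest. apply_moves: Moves the arm, as the interface text tells. Its arguments: {"type":"object","properties":{"series":{"type":"array"},"grip_force":{"type":"number"}},"required":["series"]}

```bash
mkdir -p pics
cat > h.py <<'E'
import numpy as np, cv2
from rig import telemetry, get_image, env
def grab(n):
    s=telemetry.observe(); im=get_image(n); im['s']=s; return im
def save(im,f): cv2.imwrite('pics/'+f,im['frame'][:,:,::-1])
def cam(im):
    if 'mount' in im:
        T=np.eye(4);T[:3,:3]=np.array(im['s']['tool_rot']);T[:3,3]=im['s']['position'];T=T@np.array(im['mount']);return T[:3,3],T[:3,:3]
    return np.array(im['eye']),np.array(im['attitude']).reshape(3,3)
def ray(im,u,v):
    u=np.asarray(u,float);v=np.asarray(v,float)
    f=200/np.tan(np.radians(im['vertical_fov'])/2)
    x=(u-im['cx'])/f;y=(v-im['cy'])/f
    if 'mount' in im:
        r=np.hypot(x,y)+1e-12;d=np.stack([np.sin(r)*x/r,-np.sin(r)*y/r,-np.cos(r)],-1)
    else: d=np.stack([x,-y,-np.ones_like(x)],-1)
    o,R=cam(im);return o,d@R.T
def onz(im,u,v,z):
    o,d=ray(im,u,v);return o+d*((z-o[2])/d[...,2])[...,None]
def cloud(im):
    v,u=np.mgrid[:400,:640];o,d=ray(im,u,v)
    _,R=cam(im);dep=-(d@R)[...,2]
    P=o+d*(im['z_map']/dep)[...,None];P[im['z_map']==0]=np.nan;return P
E
python3 - <<'E'
from h import *
for n in('top','side'):
    im=grab(n);save(im,n+'0.png');print(n,im['vertical_fov'],im['cx'],im['cy'],im['eye'],np.round(im['attitude'],3).tolist(),[k for k in im])
s=telemetry.observe();print(env.pinch_z,s)
E
```

```text
top 44.415869612492365 322.94868283639175 206.47542621589912 [ 0.2409337  -0.00924314  1.59089348] [[-0.02, 0.982, -0.189], [-1.0, -0.023, -0.016], [-0.02, 0.188, 0.982]] ['frame', 'z_map', 'vertical_fov', 'cx', 'cy', 'eye', 'attitude', 's']
side 43.94126571859664 322.9347952072809 191.93566678518735 [0.40861727 1.44953785 0.97747592] [[-0.996, 0.056, -0.076], [-0.094, -0.51, 0.855], [0.009, 0.859, 0.513]] ['frame', 'z_map', 'vertical_fov', 'cx', 'cy', 'eye', 'attitude', 's']
0.0187 {'time_s': 0.1, 'q': array([-8.65915874e+01,  2.18398211e+01,  7.43801854e+01, -7.22919743e-04,
        8.38600693e+01, -1.23341949e+01]), 'qvel': array([ 0.08367123, -0.05786811, -0.11633266,  0.00766097, -0.03169064,
       -0.03843323]), 'joint_efforts': array([ 4.09944478e-03, -4.49218547e+01, -2.31652880e+01, -2.15010045e-04,
        3.71060873e-03,  1.68565441e-05]), 'position': array([ 0.14921656, -0.52908809,  0.23074963]), 'tool_rot': array([[ 9.62489896e-01,  2.71317511e-01, -9.56133381e-05],
       [ 2.71317377e-01, -9.62488928e-01,  1.39436759e-03],
       [ 2.86289564e-04, -1.36800627e-03, -9.99999023e-01]]), 'ft_force': array([-0.45425971, -0.44898036,  0.17013845]), 'wrist_torque': array([-0.02600336,  0.00480775, -0.01045013]), 'gripper_force': 0.0, 'grip_width': 0.08556861316015688}
```

View pics/top0.png

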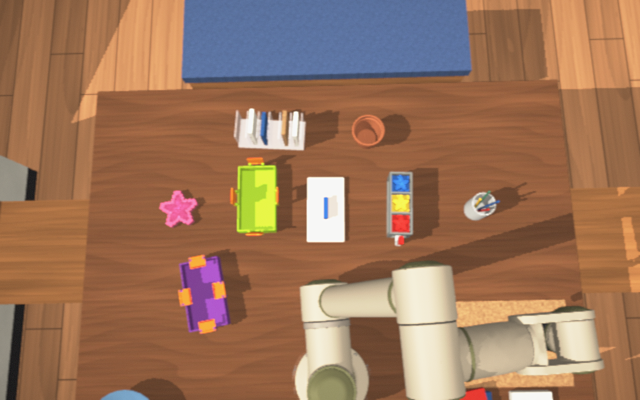

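View pics/side0.png

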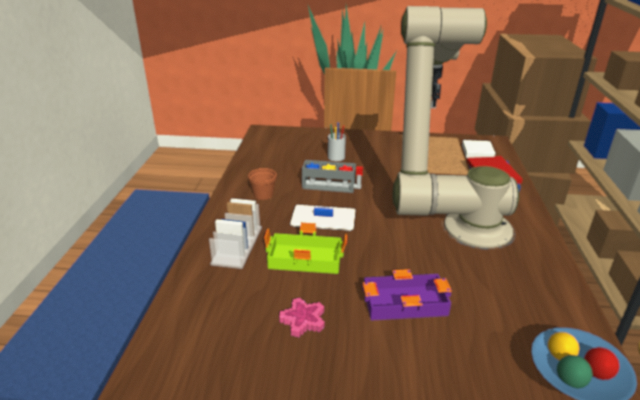

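Top view: the mould with three crayons is around (400,205), red grip at (399,241). The lime box is at (257,199), the lid at (326,209), and the clips stand up around the box.

```bash
cat >> h.py <<'E'
def hsv(im): return cv2.cvtColor(im['frame'],cv2.COLOR_RGB2HSV)
def rect(P2):
    (c,(w,h),a)=cv2.minAreaRect((np.asarray(P2)*1000).astype(np.float32))
    if w<h: w,h,a=h,w,a+90
    return np.round(c,1),round(w,1),round(h,1),round((a+90)%180-90,1)
E
python3 - <<'E'
from h import *
im=grab('top');P=cloud(im);H=hsv(im);h,s,v=[H[...,i].astype(int) for i in range(3)]
roi=np.zeros((400,640),bool);roi[155:250,150:430]=1
def rep(n,m,z0,z1):
    m=m&roi&(P[...,2]>z0)&(P[...,2]<z1)
    Q=P[m];print(n,len(Q),np.round(np.nanmean(Q,0)*1000,1),'zmax',np.round(Q[:,2].max()*1000),'rect',rect(Q[:,:2]) if len(Q)>4 else '')
rep('lime',(h>30)&(h<50)&(s>120),.035,.06)
U=np.zeros_like(roi);U[:,:]=0
def sub(a,b,c,d):
    m=np.zeros_like(roi);m[c:d,a:b]=1;return m
rep('lid',sub(300,352,170,250)&(s<60)&(v>150),.005,.03)
rep('bar',sub(300,352,170,250)&(h>100)&(h<125)&(s>120),.0,.08)
rep('mould',sub(380,420,165,240),.08,.1)
rep('mouldall',sub(380,420,165,240),.03,.12)
rep('grip',sub(385,410,236,250)&((h<8)|(h>172))&(s>130),.05,.12)
for n,c in(('red',((h<8)|(h>172))&(s>150)),('yel',(h>18)&(h<35)&(s>150)),('blu',(h>100)&(h<120)&(s>150))):
    rep(n,sub(385,415,165,238)&c,.05,.12)
for n,b in(('far',(245,267,155,170)),('near',(245,267,228,240)),('left',(228,240,180,212)),('right',(273,284,180,215))):
    rep(n,sub(*b)&(h>3)&(h<20)&(s>150)&(v>150),.02,.12)
E
```

```text
lime 385 [577.5 231.3  45.4] zmax 60.0 rect (array([573.4, 232.4]), 223.8, 126.9, -2.0)
lid 2286 [534.9   9.   16.6] zmax 29.0 rect (array([537.1,   7.5]), 215.9, 121.9, -0.9)
bar 59 [534.    8.7  47.3] zmax 54.0 rect (array([534.2,   8.7]), 63.0, 6.6, -1.2)
mould 885 [ 534.6 -226.2   88. ] zmax 100.0 rect (array([ 528.6, -225.7]), 215.7, 69.5, -2.8)
mouldall 1551 [ 533.8 -225.3   80.7] zmax 104.0 rect (array([ 528.6, -225.4]), 215.7, 70.2, -2.8)
grip 36 [ 418.4 -220.6   92.3] zmax 103.0 rect (array([ 419.7, -219.9]), 23.8, 12.9, -0.1)
red 292 [ 472.2 -224.1   79.9] zmax 99.0 rect (array([ 464.2, -224.3]), 74.5, 51.9, -3.6)
yel 271 [ 537.8 -227.6   80.1] zmax 94.0 rect (array([ 538.4, -227.9]), 52.8, 52.6, 87.3)
blu 236 [ 601.1 -231.    81.4] zmax 97.0 rect (array([ 602., -232.]), 50.3, 49.9, 87.5)
far 87 [687.7 231.6  77.5] zmax 95.0 rect (array([688.4, 231.1]), 49.2, 11.0, -90.0)
near 50 [451.5 232.4  77.8] zmax 95.0 rect (array([452.3, 233.5]), 50.4, 12.7, -87.7)
left 79 [572.2 302.1  78. ] zmax 93.0 rect (array([572.6, 302. ]), 49.7, 11.0, 2.2)
right 22 [567.1 159.6  86.9] zmax 96.0 rect (array([571., 160.]), 43.0, 4.3, 1.4)
```

Box centre is about (572,231), yaw about -1°. The mould is at (538,-228), yaw -2.8°, and the lid at (535,8.5), yaw -1°. I'll move over the riser grip.

apply_moves --pt "0 0 0 0 0 9.25 1" --pt "0 0 0 0 0 9.25 1" --pt "32 -40 0 0 0 0 1" --pt "32 -40 0 0 0 0 1" --pt "32 -40 0 0 0 0 1" --pt "32 -40 0 0 0 0 1" --pt "32 -40 0 0 0 0 1" --pt "32 -40 0 0 0 0 1" --pt "32 -40 0 0 0 0 1" --pt "32 -40 0 0 0 0 1" --pt "0 0 0 0 0 0 1" --pt "0 0 0 0 0 0 1"

```text
time_s: 1.65
position: [0.4201, -0.2222, 0.2311]
tool_rot: [[0.999, -0.048, -0.001], [-0.048, -0.999, 0.0], [-0.001, -0.0, -1.0]]
ft_force: [0.2, -0.2, -1.1]
grip_width: 0.0855
gripper_force: 0.0
```

```bash
cat >> h.py <<'E'
def to(x,y,z,yaw,s=None):
    "shift (mm, tool axes) and turn (deg about tool z) to a world TCP target in mm, tool x at yaw"
    s=s or telemetry.observe();R=np.array(s['tool_rot']);p=np.array(s['position'])*1000
    c=np.degrees(np.arctan2(R[1,0],R[0,0]));t=-(yaw-c);t=(t+180)%360-180
    a=np.radians(yaw);Rn=np.array([[np.cos(a),np.sin(a),0],[np.sin(a),-np.cos(a),0],[0,0,-1]])
    d=np.array([x,y,z])-p
    print('at',p.round(1),'yaw',c.round(2),'turn',round(t,2),'shift before turn',(R.T@d).round(1),'after turn',(Rn.T@d).round(1))
E
python3 - <<'E'
from h import *
to(421,-222,66,-2.8)
im=grab('wrist');save(im,'w1.png');P=cloud(im);H=hsv(im);h,s,v=[H[...,i].astype(int) for i in range(3)]
m=((h<6)|(h>174))&(s>150)&(P[...,2]>.088)&(P[...,2]<.1);Q=P[m];print(len(Q),rect(Q[:,:2]))
E
```

```text
at [ 420.1 -222.2  231.1] yaw -2.74 turn 0.06 shift before turn [  1.   -0.3 165.1] after turn [  0.9  -0.3 165.1]
434 (array([520.9, -43.2]), 422.2, 85.1, 68.7)
```

View pics/w1.png

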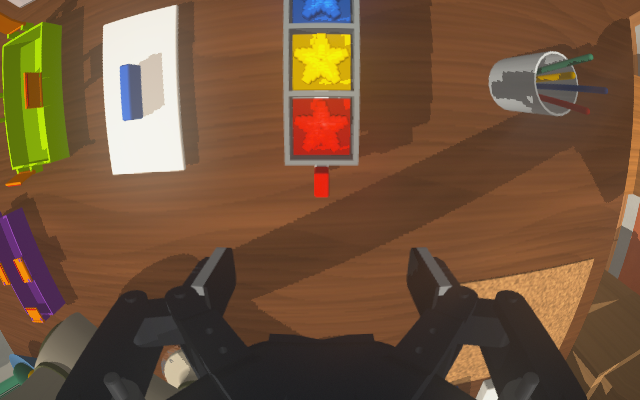

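The wrist view shows the red grip at (321,182), laterally centred between the fingers. I'll descend, close and lift.

apply_moves --pt "1 0 50 0 0 0 1" --pt "0 0 50 0 0 0 1" --pt "0 0 40 0 0 0 1" --pt "0 0 24 0 0 0 1" --pt "0 0 0 0 0 0 0.1" --pt "0 0 0 0 0 0 0" --pt "0 0 0 0 0 0 0" --pt "0 0 0 0 0 0 0" --pt "0 0 0 0 0 0 0" --pt "0 0 0 0 0 0 0" --pt "0 0 0 0 0 0 0" --grip_force 90

```text
time_s: 3.08
position: [0.4215, -0.2225, 0.0683]
tool_rot: [[0.999, -0.048, 0.001], [-0.048, -0.999, -0.001], [0.001, 0.001, -1.0]]
ft_force: [-1.7, -1.1, 6.3]
grip_width: 0.0124
gripper_force: 87.7
```

apply_moves --pt "0 0 -8 0 0 0 0" --pt "0 0 -8 0 0 0 0" --pt "0 0 -8 0 0 0 0" --pt "0 0 -8 0 0 0 0" --pt "0 0 -6 0 0 0 0" --pt "0 0 -2 0 0 0 0" --pt "0 0 0 0 0 0 0" --pt "0 0 0 0 0 0 0"

```text
time_s: 4.08
position: [0.4215, -0.2224, 0.1065]
tool_rot: [[0.999, -0.048, 0.0], [-0.048, -0.999, -0.0], [0.0, 0.0, -1.0]]
ft_force: [5.3, -5.7, -17.4]
grip_width: 0.0125
gripper_force: 89.7
```

apply_moves --pt "0 0 0 0 0 0 0.5" --pt "0 0 0 0 0 0 1" --pt "0 0 0 0 0 0 1" --pt "0 0 -40 0 0 0 1" --pt "0 0 -50 0 0 0 1" --pt "0 0 -34 0 0 0 1" --pt "0 0 0 0 0 0 1" --pt "0 0 0 0 0 0 1"

```text
time_s: 5.08
position: [0.421, -0.2217, 0.2306]
tool_rot: [[0.999, -0.048, -0.001], [-0.048, -0.999, 0.001], [-0.001, -0.001, -1.0]]
ft_force: [0.4, -0.1, 0.1]
grip_width: 0.0858
gripper_force: 0.0
```

```bash
cat > c.py <<'E'
from h import *
im=grab('wrist');P=cloud(im);H=hsv(im);h,s,v=[H[...,i].astype(int) for i in range(3)]
near=(P[...,1]<-.15)&(P[...,1]>-.3)&(P[...,0]<.7)
for n,c in(('red',((h<8)|(h>172))&(s>150)),('yel',(h>18)&(h<35)&(s>150)),('blu',(h>100)&(h<122)&(s>130))):
    for nm,lo,hi in(('foot',.104,.1145),('star',.118,.13),('any',.06,.14)):
        Q=P[c&near&(P[...,2]>lo)&(P[...,2]<hi)]
        if len(Q)>9: print(n,nm,len(Q),rect(Q[:,:2]),np.round(np.percentile(Q[:,2],[5,50,95])*1000,1))
E
python3 - <<'E'
exec(open('c.py').read())
save(im,'w2.png')
to(474,-225,95,-2.8)
E
```

```text
red foot 2094 (array([ 465.3, -222.5]), 70.5, 56.0, -2.8) [109.5 110.7 111.9]
red star 2211 (array([ 462.6, -217.1]), 73.4, 49.1, -21.8) [123.  124.6 125.8]
red any 4801 (array([ 454.7, -222.8]), 93.7, 57.7, -0.5) [109.8 123.7 132.5]
yel foot 2049 (array([ 536.1, -226.2]), 56.2, 55.5, -2.8) [109.5 110.7 112. ]
yel star 2172 (array([ 537.4, -225.9]), 50.2, 47.7, 88.3) [122.9 124.6 125.9]
yel any 4271 (array([ 538.8, -227.3]), 61.7, 57.6, -2.8) [109.7 121.9 125.6]
blu foot 847 (array([ 579.6, -227.9]), 55.1, 16.0, 87.3) [109.3 110.7 112.2]
blu star 194 (array([ 580.6, -227.9]), 36.5, 6.7, 87.7) [119.1 123.9 125.5]
blu any 1076 (array([ 579.7, -226.8]), 57.1, 17.0, 86.3) [109.4 111.  124.5]
at [ 420.9 -221.7  230.3] yaw -2.75 turn 0.05 shift before turn [ 53.4   0.9 135.2] after turn [ 53.2   0.7 135.3]
```

View pics/w2.png

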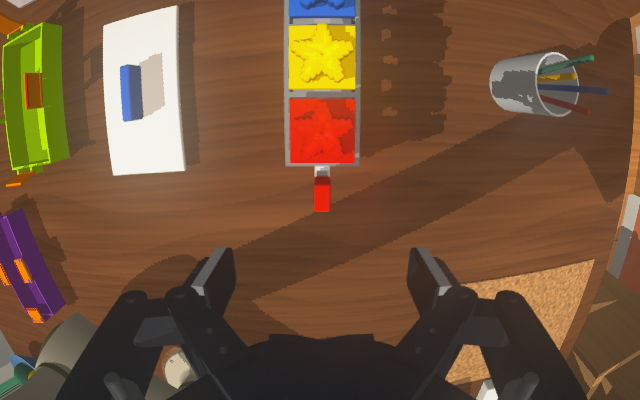

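The riser is fully up, with foot tops at 110.7 mm. The yellow centre is about (536,-226.5), which puts red at (472,-223.5) and blue at (600,-229.5). I'll grasp red next.

apply_moves --pt "51 0 0 0 0 0 1" --pt "0 0 50 0 0 0 1" --pt "0 0 50 0 0 0 1" --pt "0 0 24 0 0 0 1" --pt "0 0 12 0 0 0 1" --pt "0 0 0 0 0 0 0.5" --pt "0 0 0 0 0 0 0.3" --pt "0 0 0 0 0 0 0.3" --pt "0 0 0 0 0 0 0.3" --pt "0 0 0 0 0 0 0.3" --grip_force 45

```text
time_s: 6.38
position: [0.4725, -0.2247, 0.0959]
tool_rot: [[0.999, -0.048, 0.001], [-0.048, -0.999, -0.001], [0.001, 0.001, -1.0]]
ft_force: [0.4, -0.8, 2.5]
grip_width: 0.0548
gripper_force: 51.8
```

apply_moves --pt "0 0 -10 0 0 0 0.3" --pt "0 0 -30 0 0 0 0.3" --pt "0 0 -50 0 0 0 0.3" --pt "0 0 0 0 0 0 0.3" --pt "0 0 0 0 0 0 0.3"

```text
time_s: 7.0
position: [0.4719, -0.2242, 0.1849]
tool_rot: [[0.999, -0.048, -0.001], [-0.048, -0.999, 0.001], [-0.001, -0.001, -1.0]]
ft_force: [-0.1, -0.3, -0.7]
grip_width: 0.0544
gripper_force: 51.5
```

Run:
```python
from h import *
s=telemetry.observe();print(s['position'],s['grip_width'])
to(508,232.5,180,-0.9)
im=grab('wrist');save(im,'w3.png')
```

```text
[ 0.47189886 -0.22423481  0.18491894] 0.05442221392000194
at [ 471.9 -224.2  184.9] yaw -2.76 turn -1.86 shift before turn [  14.1 -457.9    5.2] after turn [  28.9 -457.2    4.9]
```

View pics/w3.png

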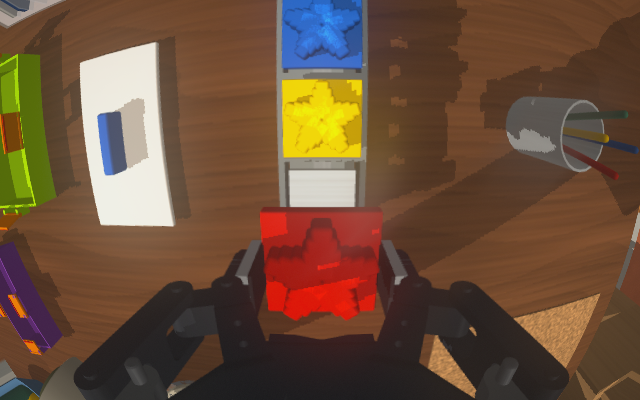

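Red is held between the fingers at (321,260). I'll carry it over the box's near third and check the box from there.

apply_moves --pt "0 0 0 0 0 -1.86 0.3" --pt "3 -50 0 0 0 0 0.3" --pt "3 -50 0 0 0 0 0.3" --pt "3 -50 0 0 0 0 0.3" --pt "3 -50 0 0 0 0 0.3" --pt "3 -50 0 0 0 0 0.3" --pt "3 -50 0 0 0 0 0.3" --pt "3 -50 0 0 0 0 0.3" --pt "3 -50 0 0 0 0 0.3" --pt "5 -57 0 0 0 0 0.3" --pt "0 0 0 0 0 0 0.3" --pt "0 0 0 0 0 0 0.3"

```text
time_s: 8.55
position: [0.5081, 0.2316, 0.1846]
tool_rot: [[1.0, -0.015, -0.002], [-0.015, -1.0, -0.001], [-0.002, 0.001, -1.0]]
ft_force: [0.1, -0.2, -0.7]
grip_width: 0.0543
gripper_force: 51.5
```

Run:
```python
from h import *
print(telemetry.observe()['grip_width'])
to(508,232.5,10,-0.9)
im=grab('wrist');save(im,'w4.png');P=cloud(im);H=hsv(im);h,s,v=[H[...,i].astype(int) for i in range(3)]
b=(h>30)&(h<50)&(s>110)&(abs(P[...,2]-.045)<.0035)&(P[...,0]<.75)&(P[...,1]>.1)
Q=P[b];print(len(Q),rect(Q[:,:2]))
o=(h>3)&(h<20)&(s>190)&(P[...,2]>.06)&(P[...,2]<.12)&(P[...,1]>.14)&(P[...,0]>.43)
n,l,st,c=cv2.connectedComponentsWithStats(o.astype(np.uint8))
for i in range(1,n):
    if st[i,4]>30: Q=P[l==i];print(c[i].round(),st[i,4],np.round(Q.min(0)*1000),np.round(Q.max(0)*1000))
```

```text
0.05431165280306834
at [508.1 231.6 184.6] yaw -0.84 turn 0.06 shift before turn [ 1.000e-01 -1.000e+00  1.746e+02] after turn [-1.000e-01 -9.000e-01  1.746e+02]
2751 (array([581.1, 232.8]), 197.9, 131.9, -1.4)
[405. 119.] 1034 [546. 159.  60.] [595. 168.  91.]
[235. 121.] 1093 [546. 298.  60.] [596. 308.  92.]
```

View pics/w4.png

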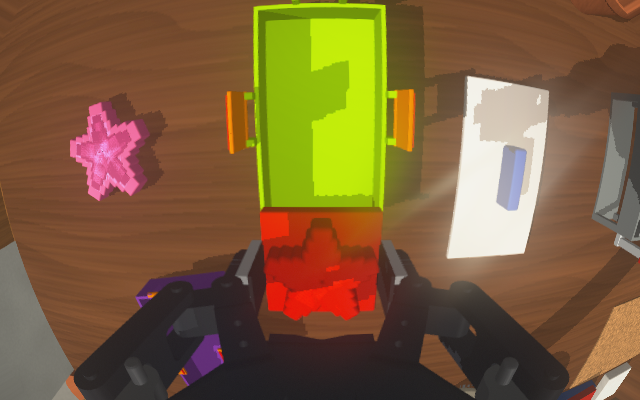

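The box is centred at about (571,233), yaw about -1.2°. I'll lower red in.

apply_moves --pt "0 -1 50 0 0 0.3 0.3" --pt "0 0 50 0 0 0 0.3" --pt "0 0 40 0 0 0 0.3" --pt "0 0 25 0 0 0 0.3" --pt "0 0 14 0 0 0 0.3" --pt "0 0 0 0 0 0 0.3"

```text
time_s: 9.35
position: [0.5084, 0.2323, 0.0061]
tool_rot: [[1.0, -0.022, -0.001], [-0.022, -1.0, -0.0], [-0.001, 0.0, -1.0]]
ft_force: [-0.4, -0.1, -0.1]
grip_width: 0.0545
gripper_force: 51.5
```

apply_moves --pt "0 0 0 0 0 0 0.74" --pt "0 0 0 0 0 0 0.78" --pt "0 0 0 0 0 0 0.78" --pt "0 0 0 0 0 0 0.78" --pt "0 0 -30 0 0 0 0.78" --pt "0 0 -50 0 0 0 0.78" --pt "0 0 -50 0 0 0 0.78" --pt "0 0 -50 0 0 0 0.78" --pt "0 0 0 0 0 0 0.78" --pt "0 0 0 0 0 0 1"

```text
time_s: 10.6
position: [0.508, 0.2329, 0.1857]
tool_rot: [[1.0, -0.021, -0.001], [-0.021, -1.0, -0.0], [-0.001, 0.0, -1.0]]
ft_force: [-0.0, 0.3, -0.9]
grip_width: 0.082
gripper_force: 0.0
```

Run:
```python
from h import *
to(536,-226.8,200,-2.8)
im=grab('top')
P=cloud(im);H=hsv(im);h,s,v=[H[...,i].astype(int) for i in range(3)]
c=((h<8)|(h>172))&(s>150)&(P[...,0]>.46)&(P[...,0]<.58)&(P[...,1]>.18)&(P[...,1]<.29)
Q=P[c];print(len(Q),len(Q) and (rect(Q[:,:2]),Q[:,2].max()))
```

```text
at [508.  232.9 185.7] yaw -1.19 turn 1.61 shift before turn [ 37.6 459.  -14.3] after turn [ 50.5 457.8 -14.3]
30 ((array([510.2, 211.9]), 51.4, 7.5, 1.7), np.float64(0.029005900656467354))
```

apply_moves --pt "0 0 0 0 0 1.6 1" --pt "5 50 0 0 0 0 1" --pt "5 50 0 0 0 0 1" --pt "5 50 0 0 0 0 1" --pt "5 50 0 0 0 0 1" --pt "5 50 0 0 0 0 1" --pt "5 50 0 0 0 0 1" --pt "5 50 0 0 0 0 1" --pt "5 50 0 0 0 0 1" --pt "10 58 0 0 0 0 1" --pt "0 0 0 0 0 0 1"

```text
time_s: 12.02
position: [0.5358, -0.2305, 0.1848]
tool_rot: [[0.999, -0.054, -0.001], [-0.054, -0.999, 0.0], [-0.001, -0.0, -1.0]]
ft_force: [0.6, 0.5, 0.1]
grip_width: 0.0855
gripper_force: 0.0
```

apply_moves --pt "0 0 50 0 0 0 1" --pt "0 0 30 0 0 0 1" --pt "0 0 10 0 0 0 1" --pt "0 0 0 0 0 0 0.5" --pt "0 0 0 0 0 0 0.3" --pt "0 0 0 0 0 0 0.3" --pt "0 0 0 0 0 0 0.3" --pt "0 0 0 0 0 0 0.3" --pt "0 0 -10 0 0 0 0.3" --pt "0 0 -30 0 0 0 0.3" --pt "0 0 -50 0 0 0 0.3" --pt "0 0 0 0 0 0 0.3"

```text
time_s: 13.52
position: [0.537, -0.2277, 0.1903]
tool_rot: [[0.999, -0.049, 0.006], [-0.049, -0.999, -0.004], [0.006, 0.004, -1.0]]
ft_force: [-0.1, -0.3, -1.3]
grip_width: 0.0545
gripper_force: 51.0
```

Run:
```python
from h import *
s=telemetry.observe();print(s['grip_width'],s['gripper_force'])
to(571,233,4,-1.2)
```

```text
0.05446044393071166 51.0401576757431
at [ 537.  -227.7  190.3] yaw -2.79 turn -1.59 shift before turn [  10.4 -462.5  184.5] after turn [  24.3 -461.3  186.3]
```

apply_moves --pt "0 0 0 0 0 -1.6 0.3" --pt "2 -50 0 0 0 0 0.3" --pt "2 -50 0 0 0 0 0.3" --pt "2 -50 0 0 0 0 0.3" --pt "3 -50 0 0 0 0 0.3" --pt "3 -50 0 0 0 0 0.3" --pt "3 -50 0 0 0 0 0.3" --pt "3 -50 0 0 0 0 0.3" --pt "3 -50 0 0 0 0 0.3" --pt "3 -61 0 0 0 0 0.3" --pt "0 0 0 0 0 0 0.3" --pt "0 0 0 0 0 0 0.3"

```text
time_s: 15.02
position: [0.5691, 0.2331, 0.1851]
tool_rot: [[1.0, -0.02, -0.003], [-0.02, -1.0, -0.001], [-0.002, 0.001, -1.0]]
ft_force: [0.3, -0.2, -1.0]
grip_width: 0.0543
gripper_force: 51.0
```

Run:
```python
from h import *
s=telemetry.observe();print(s['grip_width'],s['gripper_force'])
to(571,233,5,-1.2)
im=grab('wrist');save(im,'w5.png')
```

```text
0.054328795378391026 51.00614547729492
at [569.1 233.1 185.1] yaw -1.14 turn 0.06 shift before turn [ 2.3e+00 -1.0e-01  1.8e+02] after turn [1.900e+00 1.000e-01 1.801e+02]
```

View pics/w5.png

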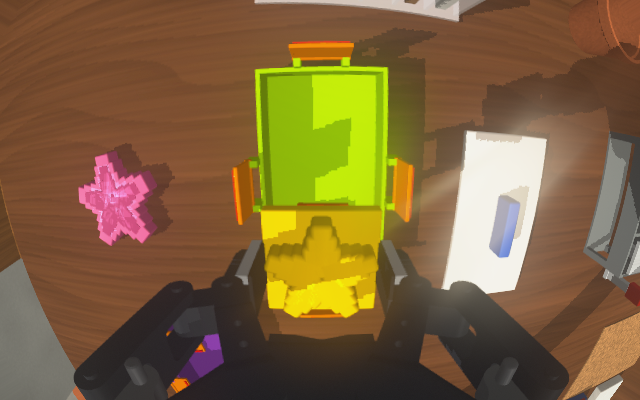

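Yellow hovers over the box. A red sliver shows at (325,205), so I'll check where the red crayon lies.

Run:
```python
from h import *
im=grab('wrist');P=cloud(im);H=hsv(im);h,s,v=[H[...,i].astype(int) for i in range(3)]
m=((h<7)|(h>173))&(s>150);m[:195]=0;m[215:]=0;m[:,:260]=0;m[:,380:]=0
Q=P[m];print(cam(im)[0],len(Q),np.round(np.percentile(Q,[0,10,50,90,100],axis=0)*1000,1))
ys,xs=np.where(m);print(xs.min(),xs.max(),ys.min(),ys.max(),onz(im,[xs.min(),xs.max()],[204,204],.012))
im=grab('side');P=cloud(im);H=hsv(im);h,s,v=[H[...,i].astype(int) for i in range(3)]
m=((h<7)|(h>173))&(s>150)&(P[...,1]>.15)&(P[...,1]<.32)&(P[...,0]>.4)&(P[...,0]<.7)
Q=P[m];print(len(Q),np.round(np.percentile(Q,[0,10,50,90,100],axis=0)*1000,1) if len(Q) else '')
cv2.imwrite('pics/s5.png',cv2.resize(im['frame'][200:300,230:390,::-1],None,fx=4,fy=4))
```

```text
Traceback (most recent call last):
IndexError: index -1 is out of bounds for axis 0 with size 0
```

Run:
```python
from h import *
im=grab('wrist');P=cloud(im);H=hsv(im)
for v in(200,203,204,205,206,208,212): print(v,H[v,322],im['frame'][v,322],np.round(P[v,322]*1000),np.round(P[v,275]*1000))
print(cam(im)[0])
im=grab('side');P=cloud(im);H=hsv(im);h,s,v=[H[...,i].astype(int) for i in range(3)]
cv2.imwrite('pics/s5.png',cv2.resize(im['frame'][200:300,230:390,::-1],None,fx=4,fy=4))
```

```text
200 [ 37 241 184] [145 184  10] [540. 234.   4.] [541. 286.   6.]
203 [ 30 236 131] [131 129  10] [537. 234.   7.] [537. 286.   4.]
204 [ 17 235 129] [129  79  10] [537. 234.   9.] [536. 286.   5.]
205 [ 20 236 136] [136  94  10] [537. 234.  12.] [535. 286.   4.]
206 [ 26 236 136] [136 118  10] [597. 233. 192.] [598. 255. 192.]
208 [ 26 236 137] [137 118  10] [598. 233. 196.] [598. 255. 195.]
212 [ 24 243 205] [205 169  10] [597. 233. 198.] [597. 255. 197.]
[0.64446809 0.23242655 0.32896813]
```

View pics/s5.png

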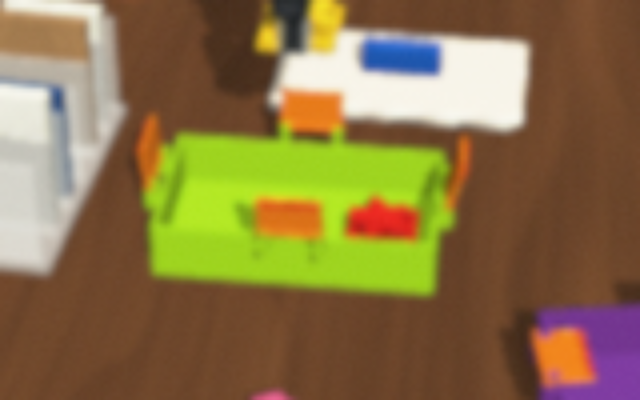

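Red lies flat at the near end, with its front edge at x=537 as planned. I'll lower yellow at x≈572.

apply_moves --pt "3 0 50 0 0 0 0.3" --pt "0 0 50 0 0 0 0.3" --pt "0 0 40 0 0 0 0.3" --pt "0 0 25 0 0 0 0.3" --pt "0 0 14 0 0 0 0.3" --pt "0 0 0 0 0 0 0.3"

```text
time_s: 15.98
position: [0.5726, 0.2329, 0.007]
tool_rot: [[1.0, -0.021, -0.001], [-0.021, -1.0, -0.0], [-0.001, 0.0, -1.0]]
ft_force: [0.4, -0.2, 0.1]
grip_width: 0.0545
gripper_force: 51.0
```

apply_moves --pt "0 0 0 0 0 0 0.74" --pt "0 0 0 0 0 0 0.78" --pt "0 0 0 0 0 0 0.78" --pt "0 0 0 0 0 0 0.78" --pt "0 0 -30 0 0 0 0.78" --pt "0 0 -50 0 0 0 0.78" --pt "0 0 -50 0 0 0 0.78" --pt "0 0 -50 0 0 0 0.78" --pt "0 0 0 0 0 0 0.78" --pt "0 0 0 0 0 0 1"

```text
time_s: 17.23
position: [0.572, 0.2336, 0.1864]
tool_rot: [[1.0, -0.02, -0.002], [-0.02, -1.0, 0.0], [-0.002, -0.0, -1.0]]
ft_force: [-0.1, 0.6, -0.5]
grip_width: 0.0825
gripper_force: 0.0
```

Run:
```python
from h import *
to(600,-229.8,95.5,-2.8)
```

```text
at [572.  233.6 186.4] yaw -1.17 turn 1.63 shift before turn [ 37.6 462.8  90.9] after turn [ 50.6 461.5  90.9]
```

apply_moves --pt "0 0 0 0 0 1.6 1" --pt "5 50 0 0 0 0 1" --pt "5 50 0 0 0 0 1" --pt "5 50 0 0 0 0 1" --pt "5 50 0 0 0 0 1" --pt "5 50 0 0 0 0 1" --pt "5 50 0 0 0 0 1" --pt "5 50 0 0 0 0 1" --pt "5 50 0 0 0 0 1" --pt "10 60 0 0 0 0 1" --pt "0 0 0 0 0 0 1"

```text
time_s: 18.6
position: [0.5996, -0.2323, 0.1852]
tool_rot: [[0.999, -0.055, -0.002], [-0.055, -0.999, 0.001], [-0.002, -0.001, -1.0]]
ft_force: [0.0, 0.6, 0.6]
grip_width: 0.0853
gripper_force: 0.0
```

apply_moves --pt "0 0 50 0 0 0 1" --pt "0 0 30 0 0 0 1" --pt "0 0 10 0 0 0 1" --pt "0 0 0 0 0 0 0.5" --pt "0 0 0 0 0 0 0.3" --pt "0 0 0 0 0 0 0.3" --pt "0 0 0 0 0 0 0.3" --pt "0 0 0 0 0 0 0.3" --pt "0 0 -10 0 0 0 0.3" --pt "0 0 -30 0 0 0 0.3" --pt "0 0 -50 0 0 0 0.3" --pt "0 0 0 0 0 0 0.3"

```text
time_s: 20.1
position: [0.6011, -0.2292, 0.1916]
tool_rot: [[0.999, -0.049, 0.006], [-0.049, -0.999, -0.004], [0.006, 0.004, -1.0]]
ft_force: [-0.4, 0.1, -0.5]
grip_width: 0.0543
gripper_force: 48.8
```

Run:
```python
from h import *
s=telemetry.observe();print(s['grip_width'],s['gripper_force'])
to(635,231.5,4,-1.2)
```

```text
0.054337189169599856 48.764278292655945
at [ 601.1 -229.2  191.6] yaw -2.8 turn -1.6 shift before turn [  10.2 -462.5  186. ] after turn [  24.2 -461.3  187.6]
```

apply_moves --pt "0 0 0 0 0 -1.6 0.3" --pt "3 -50 0 0 0 0 0.3" --pt "3 -50 0 0 0 0 0.3" --pt "3 -50 0 0 0 0 0.3" --pt "3 -50 0 0 0 0 0.3" --pt "3 -50 0 0 0 0 0.3" --pt "3 -50 0 0 0 0 0.3" --pt "3 -50 0 0 0 0 0.3" --pt "3 -50 0 0 0 0 0.3" --pt "2 -61 0 0 0 0 0.3" --pt "0 0 0 0 0 0 0.3" --pt "0 0 0 0 0 0 0.3"

```text
time_s: 21.6
position: [0.6353, 0.2315, 0.1859]
tool_rot: [[1.0, -0.02, -0.003], [-0.02, -1.0, -0.001], [-0.003, 0.001, -1.0]]
ft_force: [0.5, -0.2, -0.9]
grip_width: 0.0542
gripper_force: 48.7
```

Run:
```python
from h import *
s=telemetry.observe();print(s['grip_width'],s['gripper_force'])
to(635,231.5,5,-1.2)
im=grab('wrist');P=cloud(im);H=hsv(im);save(im,'w6.png')
for u in (300,321,340):
  c=[tuple(np.round(P[v,u]*1000).astype(int)) for v in (180,190,196,200,203,205,207,210,214)];print(c)
```

```text
0.05418458816755548 48.744893074035645
at [635.3 231.5 185.9] yaw -1.15 turn 0.05 shift before turn [ 2.000e-01 -1.000e-01  1.809e+02] after turn [ -0.3   0.  180.9]
[(np.int64(629), np.int64(256), np.int64(5)), (np.int64(617), np.int64(257), np.int64(4)), (np.int64(610), np.int64(257), np.int64(4)), (np.int64(606), np.int64(257), np.int64(6)), (np.int64(602), np.int64(257), np.int64(3)), (np.int64(663), np.int64(243), np.int64(189)), (np.int64(663), np.int64(243), np.int64(194)), (np.int64(663), np.int64(242), np.int64(196)), (np.int64(661), np.int64(243), np.int64(196))]
[(np.int64(628), np.int64(234), np.int64(7)), (np.int64(616), np.int64(234), np.int64(3)), (np.int64(610), np.int64(234), np.int64(5)), (np.int64(605), np.int64(234), np.int64(5)), (np.int64(602), np.int64(234), np.int64(4)), (np.int64(663), np.int64(233), np.int64(191)), (np.int64(663), np.int64(233), np.int64(194)), (np.int64(663), np.int64(233), np.int64(197)), (np.int64(662), np.int64(233), np.int64(199))]
[(np.int64(627), np.int64(213), np.int64(4)), (np.int64(616), np.int64(213), np.int64(4)), (np.int64(609), np.int64(213), np.int64(5)), (np.int64(605), np.int64(213), np.int64(6)), (np.int64(601), np.int64(213), np.int64(5)), (np.int64(663), np.int64(224), np.int64(191)), (np.int64(663), np.int64(224), np.int64(194)), (np.int64(662), np.int64(224), np.int64(196)), (np.int64(660), np.int64(224), np.int64(196))]
```

apply_moves --pt "0 0 50 0 0 0 0.3" --pt "0 0 50 0 0 0 0.3" --pt "0 0 40 0 0 0 0.3" --pt "0 0 25 0 0 0 0.3" --pt "0 0 14 0 0 0 0.3" --pt "0 0 0 0 0 0 0.3"

```text
time_s: 22.4
position: [0.6357, 0.231, 0.0079]
tool_rot: [[1.0, -0.022, -0.001], [-0.022, -1.0, -0.0], [-0.001, 0.0, -1.0]]
ft_force: [-0.1, -0.8, -1.1]
grip_width: 0.0543
gripper_force: 48.7
```

apply_moves --pt "0 0 0 0 0 0 0.74" --pt "0 0 0 0 0 0 0.78" --pt "0 0 0 0 0 0 0.78" --pt "0 0 0 0 0 0 0.78" --pt "0 0 -30 0 0 0 0.78" --pt "0 0 -50 0 0 0 0.78" --pt "0 0 -50 0 0 0 0.78" --pt "0 0 -50 0 0 0 0.78" --pt "0 0 0 0 0 0 0.78" --pt "-20 58 0 0 0 0 1" --pt "-20 58 0 0 0 0 1" --pt "-20 0 0 0 0 0 1"

```text
time_s: 23.9
position: [0.5724, 0.1139, 0.1873]
tool_rot: [[1.0, -0.025, -0.002], [-0.025, -1.0, -0.001], [-0.002, 0.001, -1.0]]
ft_force: [-0.1, 1.1, -0.7]
grip_width: 0.0857
gripper_force: 0.0
```

```bash
cat > lid.py <<'E'
from h import *
im=grab('top');P=cloud(im);H=hsv(im);h,s,v=[H[...,i].astype(int) for i in range(3)]
m=(s<70)&(v>140)&(P[...,2]>.008)&(P[...,2]<.028)&(abs(P[...,1])<.14)&(P[...,0]>.35)&(P[...,0]<.7)
n,l,st,c=cv2.connectedComponentsWithStats(m.astype(np.uint8));i=1+np.argmax(st[1:,4]);Q=P[l==i];print('top lid',st[i],rect(Q[:,:2]))
im2=grab('side');cv2.imwrite('pics/b.png',cv2.resize(im2['frame'][180:300,230:390,::-1],None,fx=4,fy=4))
E
python3 - <<'E'
exec(open('lid.py').read())
m=(h>100)&(h<125)&(s>120)&(abs(P[...,1])<.14)&(P[...,0]>.4)&(P[...,0]<.65)&(P[...,2]>.03)
Q=P[m];print('bar',len(Q),rect(Q[:,:2]))
to(535,9,200,-1)
E
```

```text
top lid [ 304  184   38   66 2248] (array([512.3,  17.7]), 217.2, 122.4, -1.0)
bar 53 (array([510. ,  18.8]), 65.2, 6.6, -1.1)
at [571.8 116.6 187.8] yaw -1.26 turn -0.26 shift before turn [-34.4 108.3 -12.1] after turn [-34.9 108.2 -12.2]
```

View pics/b.png

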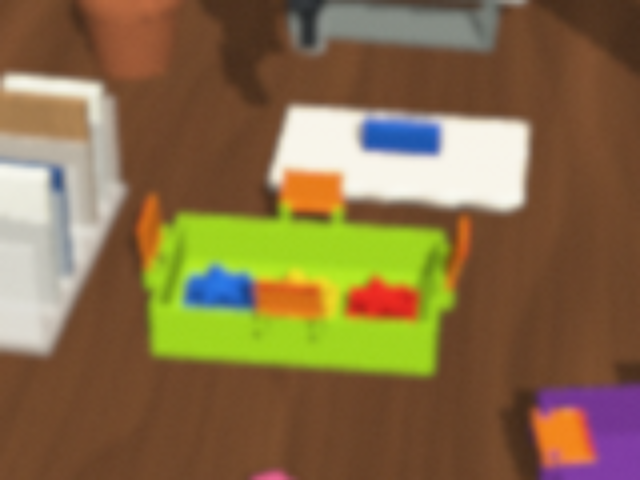

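All three crayons lie flat. The lid was knocked, to about (511,18). I'll go in for a closer look.

apply_moves --pt "-40 33 0 0 0 0 1" --pt "-40 33 0 0 0 0 1" --pt "-40 33 0 0 0 0 1" --pt "0 0 0 0 0 0 1" --pt "0 0 0 0 0 0 1"

```text
time_s: 24.62
position: [0.4523, 0.0209, 0.1883]
tool_rot: [[1.0, -0.021, 0.001], [-0.021, -1.0, 0.0], [0.001, -0.0, -1.0]]
ft_force: [0.2, -0.1, 0.7]
grip_width: 0.0855
gripper_force: 0.0
```

```bash
cat > bar.py <<'E'
from h import *
im=grab('wrist');P=cloud(im);H=hsv(im);h,s,v=[H[...,i].astype(int) for i in range(3)]
m=(h>100)&(h<125)&(s>100)&(abs(P[...,1])<.14)&(P[...,0]>.4)&(P[...,0]<.65)
Q=P[m&(P[...,2]>.04)&(P[...,2]<.055)];print('bar top',len(Q),rect(Q[:,:2]),np.percentile(Q[:,2],[10,50,90]))
Q=P[m];print('bar any',len(Q),rect(Q[:,:2]))
m=(s<70)&(v>140)&(P[...,2]>.010)&(P[...,2]<.022)&(abs(P[...,1])<.14)&(P[...,0]>.36)&(P[...,0]<.68)
n,l,st,c=cv2.connectedComponentsWithStats(m.astype(np.uint8));i=1+np.argmax(st[1:,4]);Q=P[l==i];print('lid',st[i],rect(Q[:,:2]),np.median(Q[:,2]))
E
python3 - <<'E'
exec(open('bar.py').read());save(im,'w7.png')
to(511,18,30,-1)
E
```

```text
bar top 1085 (array([510.2,  19.9]), 68.5, 13.1, -1.0) [0.04553171 0.04659346 0.04756062]
bar any 1085 (array([510.2,  19.9]), 68.5, 13.1, -1.0)
lid [  264    18   119   201 21715] (array([510.9,  19.8]), 212.8, 120.1, -1.4) 0.016691244814249995
at [452.4  21.1 188.2] yaw -1.15 turn -0.15 shift before turn [ 58.6   2.  158.2] after turn [ 58.6   2.1 158.2]
```

View pics/w7.png

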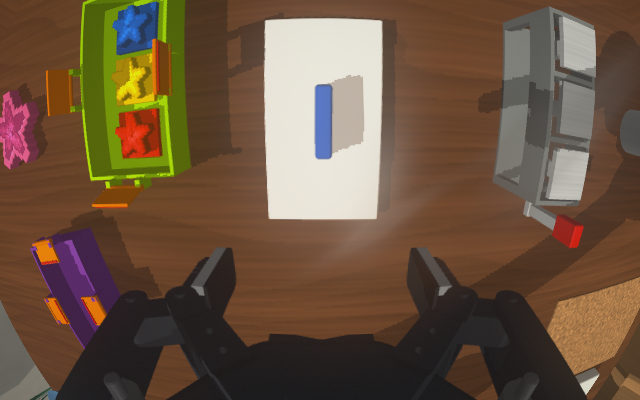

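The lid bar is at (510.5,19.9), yaw about -1.2°. Grasping it.

apply_moves --pt "58.3 0.5 0 0 0 0 1" --pt "0 0 50 0 0 0 1" --pt "0 0 50 0 0 0 1" --pt "0 0 45 0 0 0 1" --pt "0 0 22 0 0 0 1" --pt "0 0 0 0 0 0 0.2" --pt "0 0 0 0 0 0 0" --pt "0 0 0 0 0 0 0" --pt "0 0 0 0 0 0 0" --pt "0 0 0 0 0 0 0" --pt "0 0 0 0 0 0 0" --pt "0 0 0 0 0 0 0" --grip_force 100

```text
time_s: 26.18
position: [0.5101, 0.0189, 0.0225]
tool_rot: [[1.0, -0.021, 0.002], [-0.021, -1.0, -0.0], [0.002, 0.0, -1.0]]
ft_force: [-0.4, 0.8, 6.5]
grip_width: 0.0139
gripper_force: 98.6
```

apply_moves --pt "0 0 -10 0 0 0 0" --pt "0 0 -30 0 0 0 0" --pt "0 0 -50 0 0 0 0" --pt "0 0 -50 0 0 0 0" --pt "0 0 0 0 0 0 0" --pt "0 0 0 0 0 0 0"

```text
time_s: 26.92
position: [0.5089, 0.0191, 0.1607]
tool_rot: [[1.0, -0.021, -0.001], [-0.021, -1.0, 0.0], [-0.001, -0.0, -1.0]]
ft_force: [-1.0, -0.3, -2.5]
grip_width: 0.0142
gripper_force: 97.8
```

Run:
```python
from h import *
s=telemetry.observe();print(s['grip_width'],s['gripper_force'],s['ft_force'],s['wrist_torque'])
to(571,232.5,160,-1.2)
im=grab('wrist');P=cloud(im);H=hsv(im);h,s,v=[H[...,i].astype(int) for i in range(3)]
z=160/1000
m=(s<70)&(v>130)&(P[...,2]>.13)&(P[...,2]<.2)&(P[...,0]>.5)
Q=P[m];print(len(Q),np.nanmedian(Q,0))
for x0,x1 in((.54,.56),(.58,.6),(.6,.61)):
    q=Q[(Q[:,0]>x0)&(Q[:,0]<x1)];print(x0,len(q),len(q) and (q[:,1].min(),q[:,1].max(),np.median(q[:,2])))
print('far edge',np.percentile(Q[:,0],[99,100]))
save(im,'w8.png')
```

```text
0.014229371884470902 97.80084013938904 [-0.98034761 -0.31675693 -2.54541637] [ 0.01577609 -0.01014936 -0.01100619]
at [508.9  19.1 160.7] yaw -1.2 turn -0.0 shift before turn [  57.6 -214.7    0.7] after turn [  57.6 -214.7    0.7]
46688 [0.56670711 0.01970356 0.15472985]
0.54 8740 (np.float64(-0.039877699631296754), np.float64(0.08042516109555313), np.float64(0.15477769100386388))
0.58 9643 (np.float64(-0.04078371370041857), np.float64(0.07979131322280467), np.float64(0.1546453453736553))
0.6 4758 (np.float64(-0.04086455716278155), np.float64(0.07881924311885598), np.float64(0.15462106486373334))
far edge [0.61461099 0.61729378]
```

View pics/w8.png

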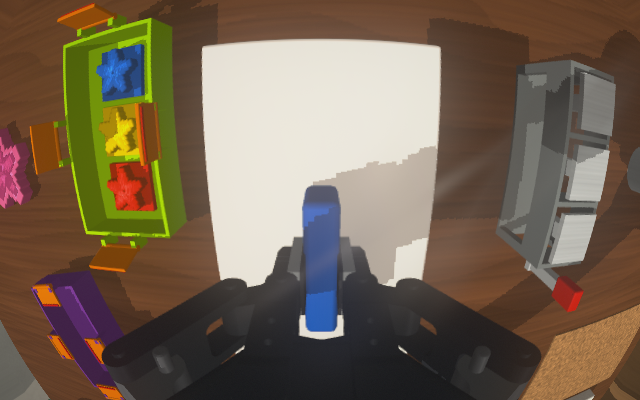

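The lid is held level and its plate fills the view. The box is at left, from (65,45) to (185,235). I'll measure the box rim with the same camera so the comparison is consistent.

```bash
cat > rim.py <<'E'
from h import *
im=grab('wrist');P=cloud(im);H=hsv(im);h,s,v=[H[...,i].astype(int) for i in range(3)]
b=(h>28)&(h<52)&(s>100)&(abs(P[...,2]-.045)<.003)&(P[...,0]>.4)&(P[...,0]<.75)&(P[...,1]>.1)&(P[...,1]<.35)
Q=P[b]*1000
a=np.radians(-1.2);e=np.array([np.cos(a),np.sin(a)]);n=np.array([-e[1],e[0]])
A=Q[:,:2]@e;B=Q[:,:2]@n
cA,cB=np.array([571,232.5])@e,np.array([571,232.5])@n
u=A-cA;w=B-cB
# each rim side: band of wall-top pixels; median across +-: expected at +-105, +-58
for nm,c,o,m in(('far',u,w,105),('near',u,w,-105),('left',w,u,58),('right',w,u,-58)):
    k=(abs(c-m)<7)&(abs(o)<(45 if abs(m)>90 else 90))&~((abs(m)<90)&(abs(o)<30))
    if k.sum()>10: print(nm,k.sum(),'lo/med/hi',np.round(np.percentile(c[k],[3,50,97]),1),'expect',m, 'slope deg',np.degrees(np.polyfit(o[k],c[k],1)[0]).round(2))
E
python3 rim.py
```

```text
far 354 lo/med/hi [102.7 104.9 110.3] expect 105 slope deg -0.7
near 326 lo/med/hi [-110.4 -104.1 -101.9] expect -105 slope deg -0.96
left 498 lo/med/hi [54.8 57.5 61.5] expect 58 slope deg 0.83
right 668 lo/med/hi [-60.7 -58.1 -54.8] expect -58 slope deg 0.91
```

apply_moves --pt "20 -36 -10 0 0 0 0" --pt "0 0 0 0 0 0 0" --pt "0 0 0 0 0 0 0"

```text
time_s: 27.4
position: [0.5297, 0.0544, 0.1702]
tool_rot: [[1.0, -0.021, -0.003], [-0.021, -1.0, 0.0], [-0.003, 0.0, -1.0]]
ft_force: [-0.6, -0.7, -2.0]
grip_width: 0.0142
gripper_force: 98.1
```

Run:
```python
exec(open('rim.py').read())
def side(Q,lo,hi,c,o):pass
# lid in hand, same frame
m=(s<75)&(v>110)&(abs(P[...,2]-.165)<.008)&(P[...,0]>.45)&(abs(P[...,1]-.055)<.08)
L=P[m]*1000;xs=np.arange(555,625,4.);lo=[];hi=[]
for x in xs:
    q=L[abs(L[:,0]-x)<2]
    lo.append(q[:,1].min() if len(q)>20 else np.nan);hi.append(q[:,1].max() if len(q)>20 else np.nan)
lo,hi=np.array(lo),np.array(hi);k=~np.isnan(lo)
print('lid edges',lo.round(1),hi.round(1),'slopes',[np.degrees(np.polyfit(xs[k],q[k],1)[0]).round(2) for q in(lo,hi)],'far',np.percentile(L[:,0],99.5),'z',np.median(L[:,2]))
to(571,232.5,100,-1.2)
# top view of the box
im=grab('top');P=cloud(im);H=hsv(im);h,s,v=[H[...,i].astype(int) for i in range(3)]
g=(h>28)&(h<52)&(s>100);g[:150]=0;g[250:]=0;g[:,:220]=0;g[:,290:]=0
ys,xs2=np.where(g);Z=onz(im,xs2,ys,.045)*1000
# outer silhouette at rim height: extremes by strip
for nm,i,j,f,r in(('left',0,1,np.max,(480,665)),('right',0,1,np.min,(480,665)),('far',1,0,np.max,(185,280)),('near',1,0,np.min,(185,280))):
    st=np.arange(r[0],r[1],4.);e=np.array([f(Z[abs(Z[:,i]-t)<2][:,j]) for t in st])
    k=abs(e-np.median(e))<4;k&=~(abs(st-(571 if i==0 else 232))<30)
    p=np.polyfit(st[k],e[k],1);print(nm,'deg',np.degrees(p[0]).round(2),'at centre',np.polyval(p,571 if i==0 else 232).round(1),k.sum())
```

```text
far 377 lo/med/hi [102.7 104.8 109.5] expect 105 slope deg -0.75
near 355 lo/med/hi [-109.  -104.1 -101.9] expect -105 slope deg -0.81
left 523 lo/med/hi [54.8 57.6 61.3] expect 58 slope deg 0.91
right 648 lo/med/hi [-60.8 -58.  -54.6] expect -58 slope deg 0.94
lid edges [-3.4 -4.2 -3.9 -4.1 -4.2 -4.2 -4.2 -4.3 -4.9 -4.6 -5.2 -4.9 -5.  -5.4
 -4.9 -5.1 -5.3 -5.2] [115.4 115.4 115.5 115.  114.7 115.2 114.9 114.6 114.7 114.5 114.3 114.8
 114.3 114.4 113.9 114.4 114.1 113.9] slopes [np.float64(-1.36), np.float64(-1.18)] far 636.0404655660085 z 164.12324390135663
at [529.7  54.2 170.3] yaw -1.21 turn -0.01 shift before turn [  37.7 -179.2   70.3] after turn [  37.6 -179.1   70.3]
left deg -0.62 at centre 291.2 32Traceback (most recent call last):
  File "<stdin>", line 20, in <module>
    raise TypeError("expected non-empty vector for x")
TypeError: expected non-empty vector for x
```

Box yaw is about -0.4° against the lid's -1.25°. I'll turn -0.8° about the tool and hover over the box.

apply_moves --pt "0 0 0 0 0 -0.8 0" --pt "10 -44 0 0 0 0 0" --pt "10 -44 0 0 0 0 0" --pt "10 -44 0 0 0 0 0" --pt "11 -45 0 0 0 0 0" --pt "0 0 40 0 0 0 0" --pt "0 0 30 0 0 0 0" --pt "0 0 15 0 0 0 0" --pt "0 0 0 0 0 0 0" --pt "0 0 0 0 0 0 0"

```text
time_s: 28.75
position: [0.5733, 0.2312, 0.0877]
tool_rot: [[1.0, -0.007, 0.002], [-0.007, -1.0, 0.0], [0.002, -0.0, -1.0]]
ft_force: [-0.3, 1.0, -1.9]
grip_width: 0.0138
gripper_force: 98.4
```

Run:
```python
from h import *
to(571.8,230.8,59,-0.4);s=telemetry.observe();print(s['ft_force'],s['grip_width'])
im=grab('side');a=cv2.resize(im['frame'][190:300,240:380,::-1],None,fx=5,fy=5,interpolation=cv2.INTER_CUBIC);cv2.imwrite('pics/s9.png',a)
```

```text
at [573.3 231.2  87.7] yaw -0.41 turn -0.01 shift before turn [-1.6  0.4 28.7] after turn [-1.5  0.4 28.7]
[-0.34841972  1.00820865 -1.94148272] 0.013760743495817816
```

View pics/s9.png

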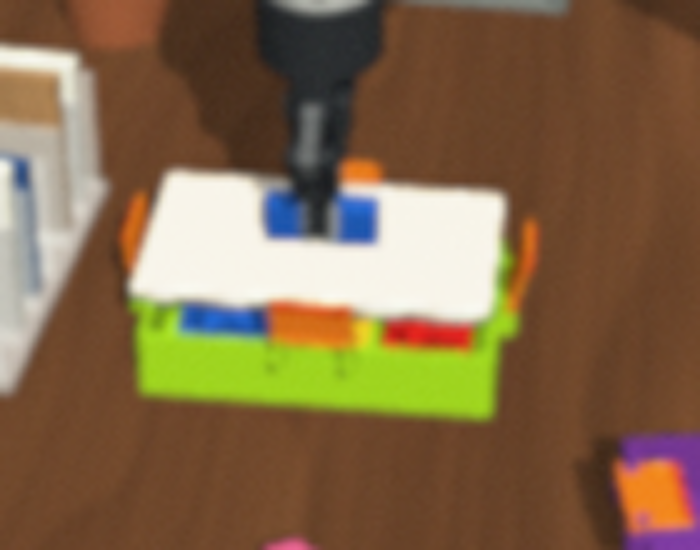

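The lid is level and nearly aligned. I'll correct x by -1.5 mm and lower gently.

apply_moves --pt "-1.5 0 4 0 0 0 0" --pt "0 0 3 0 0 0 0" --pt "0 0 3 0 0 0 0" --pt "0 0 3 0 0 0 0" --pt "0 0 3 0 0 0 0" --pt "0 0 3 0 0 0 0" --pt "0 0 0 0 0 0 0"

```text
time_s: 29.68
position: [0.5709, 0.2312, 0.067]
tool_rot: [[1.0, -0.007, -0.001], [-0.007, -1.0, -0.0], [-0.001, 0.0, -1.0]]
ft_force: [0.4, -0.2, -2.0]
grip_width: 0.0138
gripper_force: 98.4
```

apply_moves --pt "0 0 2 0 0 0 0" --pt "0 0 2 0 0 0 0" --pt "0 0 2 0 0 0 0" --pt "0 0 0 0 0 0 0"

```text
time_s: 30.18
position: [0.571, 0.2312, 0.0611]
tool_rot: [[1.0, -0.007, -0.0], [-0.007, -1.0, -0.0], [-0.0, 0.0, -1.0]]
ft_force: [-1.0, -0.2, -2.7]
grip_width: 0.0142
gripper_force: 98.4
```

Inside the mouth with no resistance. I'll press the last part home, then release.

apply_moves --pt "0 0 2 0 0 0 0" --pt "0 0 1.5 0 0 0 0" --pt "0 0 0 0 0 0 0"

```text
time_s: 30.55
position: [0.5712, 0.2313, 0.0595]
tool_rot: [[1.0, -0.007, 0.001], [-0.007, -1.0, 0.0], [0.001, -0.0, -1.0]]
ft_force: [-4.9, -0.9, 10.6]
grip_width: 0.0145
gripper_force: 100.5
```

apply_moves --pt "0 0 0 0 0 0 0.3" --pt "0 0 0 0 0 0 0.6" --pt "0 0 0 0 0 0 0.6" --pt "0 0 -30 0 0 0 0.6" --pt "0 0 -60 0 0 0 0.6" --pt "-50 0 -30 0 0 0 0.5" --pt "-50 0 0 0 0 0 0" --pt "-20 0 0 0 0 0 0" --pt "0 0 0 0 0 0 0" --pt "0 0 0 0 0 0 0"

```text
time_s: 31.8
position: [0.452, 0.2321, 0.1778]
tool_rot: [[1.0, -0.007, 0.001], [-0.007, -1.0, 0.0], [0.001, -0.0, -1.0]]
ft_force: [-0.5, -0.3, -0.9]
grip_width: 0.0001
gripper_force: 0.0
```

```bash
cat > clips.py <<'E'
from h import *
im=grab('wrist');P=cloud(im);H=hsv(im);h,s,v=[H[...,i].astype(int) for i in range(3)]
m=(s<75)&(v>110)&(abs(P[...,2]-.053)<.02)&(P[...,0]>.44)&(P[...,0]<.7)&(abs(P[...,1]-.231)<.07)
Q=P[m]*1000;print('lid',len(Q),rect(Q[:,:2]),'z',np.percentile(Q[:,2],[2,50,98]).round(1))
A=np.c_[Q[:,:2],np.ones(len(Q))];print('plane tilt deg',np.degrees(np.linalg.lstsq(A,Q[:,2],rcond=None)[0][:2]).round(2))
o=(h>3)&(h<20)&(s>150)&(P[...,2]>.045)&(P[...,2]<.12)&(P[...,1]>.14)&(P[...,0]>.42)
n,l,st,c=cv2.connectedComponentsWithStats(o.astype(np.uint8))
for i in range(1,n):
    if st[i,4]>40: Q=P[l==i]*1000;print(c[i].round(),st[i,4],np.round(np.percentile(Q,[2,50,98],axis=0)).tolist())
E
python3 - <<'E'
exec(open('clips.py').read());save(im,'w10.png');to(571,231,150,-0.4)
E
```

```text
lid 21940 (array([542515.8, 233592.7]), 161248.3, 124994.9, -0.3) z [52.2 53.7 55.2]
plane tilt deg [0.02 0.05]
[408.  53.] 1208 [[546.0, 160.0, 58.0], [570.0, 165.0, 79.0], [594.0, 168.0, 91.0]]
[233.  53.] 1383 [[547.0, 298.0, 58.0], [571.0, 303.0, 79.0], [595.0, 309.0, 90.0]]
[317. 197.] 1222 [[445.0, 213.0, 58.0], [452.0, 238.0, 81.0], [459.0, 258.0, 89.0]]
at [452.1 232.  177.7] yaw -0.42 turn -0.02 shift before turn [118.9   0.2  27.7] after turn [118.9   0.2  27.7]
```

View pics/w10.png

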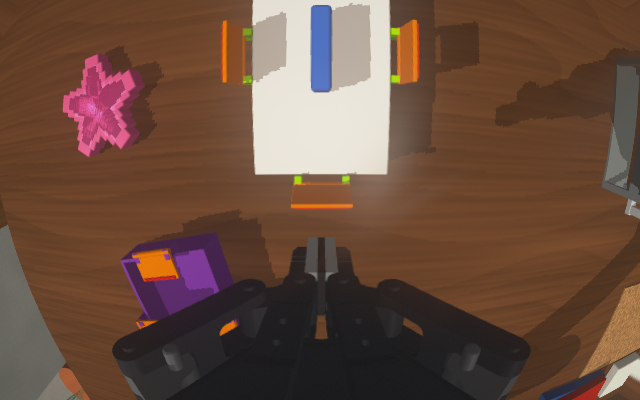

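The lid is seated, with its top at 53.7 mm and level. Three clips are visible at (233,53), (408,53) and (320,195). I'll fold the near clip by sweeping inward with shut fingers and then pressing down.

apply_moves --pt "-32 0 30 0 0 0 0" --pt "0 0 50 0 0 0 0" --pt "0 0 23 0 0 0 0" --pt "10 0 0 0 0 0 0" --pt "10 0 0 0 0 0 0" --pt "10 0 0 0 0 0 0" --pt "10 0 0 0 0 0 0" --pt "10 0 0 0 0 0 0" --pt "10 0 0 0 0 0 0" --pt "0 0 0 0 0 0 0"

```text
time_s: 33.1
position: [0.4802, 0.2319, 0.0749]
tool_rot: [[1.0, -0.007, 0.001], [-0.007, -1.0, 0.0], [0.001, -0.0, -1.0]]
ft_force: [0.7, 0.4, 1.3]
grip_width: 0.0001
gripper_force: 0.5
```

apply_moves --pt "0 0 5 0 0 0 0" --pt "0 0 5 0 0 0 0" --pt "0 0 4 0 0 0 0" --pt "0 0 2 0 0 0 0" --pt "0 0 0 0 0 0 0"

```text
time_s: 33.72
position: [0.4787, 0.2319, 0.0585]
tool_rot: [[1.0, -0.007, -0.001], [-0.007, -1.0, -0.0], [-0.001, 0.0, -1.0]]
ft_force: [-0.4, 0.8, -0.8]
grip_width: 0.0
gripper_force: 0.0
```

apply_moves --pt "0 0 1.5 0 0 0 0" --pt "0 0 1 0 0 0 0" --pt "0 0 1 0 0 0 0" --pt "0 0 0 0 0 0 0"

```text
time_s: 34.22
position: [0.4789, 0.2319, 0.0576]
tool_rot: [[1.0, -0.007, 0.001], [-0.007, -1.0, 0.0], [0.001, -0.0, -1.0]]
ft_force: [-7.6, -2.0, 23.8]
grip_width: 0.0001
gripper_force: 12.1
```

apply_moves --pt "0 0 -30 0 0 0 0" --pt "0 0 -30 0 0 0 0" --pt "31 34 0 0 0 0 0" --pt "31 34 0 0 0 0 0" --pt "30 34 0 0 0 0 0" --pt "0 0 0 0 0 0 0" --pt "0 0 30 0 0 0 0" --pt "0 0 10 0 0 0 0" --pt "0 -9 0 0 0 0 0" --pt "0 -9 0 0 0 0 0" --pt "0 -9 0 0 0 0 0" --pt "0 -9 0 0 0 0 0"

```text
time_s: 35.72
position: [0.5707, 0.166, 0.0757]
tool_rot: [[1.0, -0.006, 0.001], [-0.006, -1.0, -0.0], [0.001, 0.0, -1.0]]
ft_force: [0.1, -1.7, 0.0]
grip_width: -0.0002
gripper_force: 0.6
```

apply_moves --pt "0 -9 0 0 0 0 0" --pt "0 -9 0 0 0 0 0" --pt "0 0 0 0 0 0 0" --pt "0 0 5 0 0 0 0" --pt "0 0 5 0 0 0 0" --pt "0 0 4 0 0 0 0" --pt "0 0 2 0 0 0 0" --pt "0 0 2 0 0 0 0" --pt "0 0 1 0 0 0 0" --pt "0 0 0 0 0 0 0"

```text
time_s: 36.98
position: [0.5707, 0.1832, 0.0578]
tool_rot: [[1.0, -0.007, 0.001], [-0.007, -1.0, -0.0], [0.001, 0.0, -1.0]]
ft_force: [-4.0, -1.3, 12.7]
grip_width: 0.0006
gripper_force: 6.8
```

apply_moves --pt "0 0 -40 0 0 0 0" --pt "-40 0 -40 0 0 0 0" --pt "-40 -30 -20 0 0 0 0" --pt "0 -20 0 0 0 0 0" --pt "0 0 0 0 0 0 0"

```text
time_s: 37.6
position: [0.4912, 0.2346, 0.156]
tool_rot: [[1.0, -0.005, 0.0], [-0.005, -1.0, -0.0], [0.0, 0.0, -1.0]]
ft_force: [-0.1, -0.8, -0.4]
grip_width: -0.0002
gripper_force: 0.0
```

Run:
```python
exec(open('clips.py').read());save(im,'w11.png')
Q=P[(P[...,0]>.7)&(P[...,0]<.9)&(P[...,1]>.05)&(P[...,1]<.4)&(P[...,2]>.01)&(P[...,2]<.2)]*1000
print('rack wrist x lo',np.percentile(Q[:,0],[0,1,5]) if len(Q) else 0)
im=grab('top');P=cloud(im)
for z0,z1 in((.01,.04),(.04,.09),(.09,.2)):
    Q=P[(P[...,0]>.705)&(P[...,0]<.95)&(P[...,1]>.1)&(P[...,1]<.33)&(P[...,2]>z0)&(P[...,2]<z1)]*1000
    print(z0,len(Q),np.round(np.percentile(Q,[1,50,99],axis=0)).tolist())
to(690,231,150,-.4)
```

```text
lid 27159 (array([559780.4, 233355.3]), 191492.8, 120917.0, -0.4) z [52.3 53.7 55.2]
plane tilt deg [0.02 0.05]
[229. 100.] 1702 [[548.0, 298.0, 58.0], [571.0, 303.0, 79.0], [595.0, 309.0, 90.0]]
[393.  99.] 2394 [[547.0, 163.0, 57.0], [571.0, 180.0, 59.0], [594.0, 197.0, 61.0]]
[324. 219.] 1984 [[455.0, 210.0, 57.0], [472.0, 233.0, 59.0], [488.0, 257.0, 61.0]]
rack wrist x lo 0
0.01 324 [[746.0, 104.0, 10.0], [774.0, 200.0, 19.0], [935.0, 297.0, 39.0]]
0.04 583 [[751.0, 104.0, 41.0], [789.0, 201.0, 67.0], [847.0, 293.0, 90.0]]
0.09 730 [[754.0, 100.0, 90.0], [797.0, 202.0, 105.0], [845.0, 293.0, 132.0]]
at [491.5 233.4 155.4] yaw -0.4 turn 0.0 shift before turn [198.5   1.    5.2] after turn [198.5   1.    5.4]
```

View pics/w11.png

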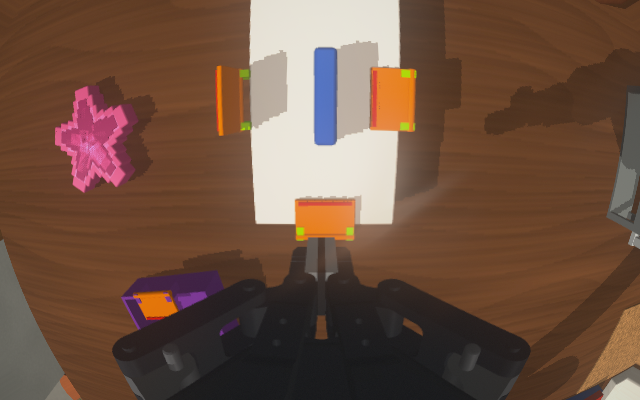

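Near and right clips are flat. The rack starts at x≈748, which leaves room for the fingers behind the far clip. Approaching it from above.

apply_moves --pt "55 0 0 0 0 0 0" --pt "55 0 0 0 0 0 0" --pt "55 0 0 0 0 0 0" --pt "40 2 0 0 0 0 0" --pt "16 0 15 0 0 0 0" --pt "0 0 15 0 0 0 0" --pt "0 0 0 0 0 0 0" --pt "0 0 0 0 0 0 0"

```text
time_s: 38.7
position: [0.7117, 0.2303, 0.1271]
tool_rot: [[1.0, -0.007, 0.001], [-0.007, -1.0, 0.0], [0.001, -0.0, -1.0]]
ft_force: [0.8, -0.6, 1.5]
grip_width: -0.0002
gripper_force: 0.0
```

Run:
```python
from h import *
to(713,231,80,-.4);print(telemetry.observe()['q'].round(1))
im=grab('side');P=cloud(im);H=hsv(im);h,s,v=[H[...,i].astype(int) for i in range(3)]
m=(h>3)&(h<20)&(s>150)&(v>120)&(P[...,0]>.66)&(P[...,0]<.74)&(abs(P[...,1]-.231)<.06)&(P[...,2]>.05)
Q=P[m]*1000;print(len(Q),np.round(np.percentile(Q,[0,5,50,95,100],axis=0)).tolist())
```

```text
at [711.7 230.3 127.1] yaw -0.39 turn 0.01 shift before turn [ 1.2 -0.7 47.1] after turn [ 1.3 -0.7 47.1]
[ 8.9 46.7 45.  -0.  88.2 99.3]
73 [[685.0, 203.0, 56.0], [685.0, 206.0, 58.0], [688.0, 235.0, 78.0], [693.0, 254.0, 93.0], [695.0, 256.0, 94.0]]
```

apply_moves --pt "4 0 10 0 0 0 0" --pt "0 0 20 0 0 0 0" --pt "0 0 17 0 0 0 0" --pt "-10 0 0 0 0 0 0" --pt "-10 0 0 0 0 0 0" --pt "-10 0 0 0 0 0 0" --pt "-10 0 0 0 0 0 0" --pt "-10 0 0 0 0 0 0" --pt "0 0 0 0 0 0 0"

```text
time_s: 39.88
position: [0.6653, 0.2308, 0.0795]
tool_rot: [[1.0, -0.007, -0.001], [-0.007, -1.0, 0.0], [-0.001, -0.0, -1.0]]
ft_force: [0.8, 0.3, -0.0]
grip_width: -0.0
gripper_force: 0.0
```

apply_moves --pt "0 0 6 0 0 0 0" --pt "0 0 6 0 0 0 0" --pt "0 0 6 0 0 0 0" --pt "0 0 3 0 0 0 0" --pt "0 0 2 0 0 0 0" --pt "0 0 1 0 0 0 0" --pt "0 0 0 0 0 0 0"

```text
time_s: 40.75
position: [0.6659, 0.2306, 0.0578]
tool_rot: [[1.0, -0.007, 0.001], [-0.007, -1.0, -0.0], [0.001, 0.0, -1.0]]
ft_force: [-7.9, -1.3, 16.9]
grip_width: 0.0001
gripper_force: 8.6
```

apply_moves --pt "0 0 -30 0 0 0 0" --pt "0 0 -30 0 0 0 0" --pt "-32 -37 0 0 0 0 0" --pt "-32 -37 0 0 0 0 0" --pt "-31 -36 0 0 0 0 0" --pt "0 0 0 0 0 0 0" --pt "0 0 30 0 0 0 0" --pt "0 0 11 0 0 0 0" --pt "0 10 0 0 0 0 0" --pt "0 10 0 0 0 0 0" --pt "0 10 0 0 0 0 0" --pt "0 10 0 0 0 0 0"

```text
time_s: 42.25
position: [0.5718, 0.3005, 0.0749]
tool_rot: [[1.0, -0.007, 0.001], [-0.007, -1.0, 0.001], [0.001, -0.001, -1.0]]
ft_force: [-0.1, 1.4, -0.6]
grip_width: 0.0
gripper_force: 0.7
```

apply_moves --pt "0 10 0 0 0 0 0" --pt "0 10 0 0 0 0 0" --pt "0 0 0 0 0 0 0" --pt "0 0 5 0 0 0 0" --pt "0 0 5 0 0 0 0" --pt "0 0 4 0 0 0 0" --pt "0 0 2 0 0 0 0" --pt "0 0 2 0 0 0 0" --pt "0 0 1 0 0 0 0" --pt "0 0 0 0 0 0 0"

```text
time_s: 43.5
position: [0.5714, 0.2813, 0.0578]
tool_rot: [[1.0, -0.007, 0.001], [-0.007, -1.0, 0.0], [0.001, -0.0, -1.0]]
ft_force: [-6.7, -3.8, 19.2]
grip_width: 0.0
gripper_force: 9.7
```

apply_moves --pt "0 0 -40 0 0 0 0" --pt "-40 0 -40 0 0 0 0" --pt "-40 30 -20 0 0 0 0" --pt "-20 20 0 0 0 0 0" --pt "0 0 0 0 0 0 0"

```text
time_s: 44.12
position: [0.47, 0.2314, 0.1558]
tool_rot: [[1.0, -0.008, -0.0], [-0.008, -1.0, 0.0], [-0.0, -0.0, -1.0]]
ft_force: [0.4, -0.6, 0.7]
grip_width: 0.0003
gripper_force: 0.0
```

Run:
```python
exec(open('clips.py').read())
to(420,-222,150,-2.8)
im=grab('top');P=cloud(im)
for n,a in(('pot',(.7,.82,-.2,-.02)),('tin',(.48,.6,-.56,-.4)),('star',(.48,.62,.4,.56))):
    Q=P[(P[...,0]>a[0])&(P[...,0]<a[1])&(P[...,1]>a[2])&(P[...,1]<a[3])&(P[...,2]>.015)]*1000;print(n,len(Q),Q.mean(0).round() if len(Q) else '')
```

```text
lid 21954 (array([549452.2, 233274.1]), 168398.8, 120573.4, -0.5) z [52.3 53.7 55.2]
plane tilt deg [0.02 0.07]
[252.  73.] 2440 [[548.0, 269.0, 57.0], [571.0, 286.0, 59.0], [595.0, 303.0, 61.0]]
[389.  72.] 2393 [[547.0, 163.0, 57.0], [570.0, 180.0, 59.0], [594.0, 197.0, 61.0]]
[320. 196.] 2214 [[454.0, 210.0, 57.0], [472.0, 234.0, 59.0], [488.0, 257.0, 61.0]]
at [471.  231.9 155.6] yaw -0.43 turn 2.37 shift before turn [-47.6 454.3   5.4] after turn [-28.8 455.9   5.6]
pot 528 [ 786. -137.   62.]
tin 556 [ 524. -478.   75.]
star 776 [545. 491.  23.]
```

All three visible clips are flat at 59 mm, and the far one stopped at the same height. Now I'll push the riser down.

apply_moves --pt "0 0 0 0 0 2.4 0" --pt "-3 51 0 0 0 0 0" --pt "-3 51 0 0 0 0 0" --pt "-3 51 0 0 0 0 0" --pt "-3 51 0 0 0 0 0" --pt "-3 51 0 0 0 0 0" --pt "-3 51 0 0 0 0 0" --pt "-3 51 0 0 0 0 0" --pt "-3 51 0 0 0 0 0" --pt "-5 48 0 0 0 0 0" --pt "0 0 0 0 0 0 0" --pt "0 0 0 0 0 0 0"

```text
time_s: 45.72
position: [0.4203, -0.2217, 0.1549]
tool_rot: [[0.999, -0.049, -0.0], [-0.049, -0.999, 0.001], [-0.001, -0.001, -1.0]]
ft_force: [0.6, 0.1, 0.2]
grip_width: 0.0005
gripper_force: 0.0
```

apply_moves --pt "0 0 15 0 0 0 0" --pt "0 0 8 0 0 0 0" --pt "0 0 8 0 0 0 0" --pt "0 0 8 0 0 0 0" --pt "0 0 8 0 0 0 0" --pt "0 0 8 0 0 0 0" --pt "0 0 4 0 0 0 0" --pt "0 0 2 0 0 0 0" --pt "0 0 0 0 0 0 0"

```text
time_s: 46.85
position: [0.4199, -0.2223, 0.0943]
tool_rot: [[0.999, -0.048, -0.0], [-0.048, -0.999, -0.001], [-0.0, 0.001, -1.0]]
ft_force: [-0.3, 0.5, -0.3]
grip_width: 0.0
gripper_force: 0.0
```

apply_moves --pt "0 0 1 0 0 0 0" --pt "0 0 1 0 0 0 0" --pt "0 0 1 0 0 0 0" --pt "0 0 0 0 0 0 0"

```text
time_s: 47.35
position: [0.4199, -0.2225, 0.0937]
tool_rot: [[0.999, -0.048, 0.001], [-0.048, -0.999, -0.002], [0.001, 0.002, -1.0]]
ft_force: [-7.7, 5.5, 29.8]
grip_width: -0.0
gripper_force: 15.1
```

Bottomed out at 93.7 mm with 30 N. I'll retreat and verify everything.

apply_moves --pt "0 0 -40 0 0 0 0" --pt "0 0 -50 0 0 0 0" --pt "-30 20 -40 0 0 0 0" --pt "-30 20 0 0 0 0 0" --pt "0 0 0 0 0 0 0" --pt "0 0 0 0 0 0 0" --pt "0 0 0 0 0 0 0" --pt "0 0 0 0 0 0 0"

```text
time_s: 48.35
position: [0.3583, -0.2588, 0.2211]
tool_rot: [[0.999, -0.048, -0.0], [-0.048, -0.999, 0.0], [-0.0, -0.0, -1.0]]
ft_force: [-0.4, -0.5, 0.5]
grip_width: -0.0001
gripper_force: 0.0
```

Run:
```python
from h import *
im=grab('wrist');P=cloud(im);H=hsv(im);h,s,v=[H[...,i].astype(int) for i in range(3)]
Q=P[((h<6)|(h>174))&(s>150)&(P[...,0]>.39)&(P[...,0]<.45)&(abs(P[...,1]+.222)<.03)]*1000;print('grip top',len(Q),np.percentile(Q[:,2],[50,90,98]) if len(Q) else '')
for x in(.472,.536,.6):
    Q=P[(abs(P[...,0]-x)<.015)&(abs(P[...,1]+.227)<.015)]*1000;print('pad',len(Q),np.median(Q[:,2]) if len(Q) else '')
im=grab('top');P=cloud(im);H=hsv(im);h,s,v=[H[...,i].astype(int) for i in range(3)]
m=(h>3)&(h<20)&(s>150)&(v>150)&(P[...,2]>.045)&(P[...,2]<.12)&(P[...,1]>.14)&(P[...,1]<.32)&(P[...,0]>.44)&(P[...,0]<.72)
n,l,st,c=cv2.connectedComponentsWithStats(m.astype(np.uint8))
for i in range(1,n):
    if st[i,4]>20: Q=P[l==i]*1000;print(st[i,4],np.round(np.percentile(Q,[2,50,98],axis=0)).tolist())
m=(s<60)&(v>150)&(P[...,0]>.44)&(P[...,0]<.72)&(P[...,1]>.14)&(P[...,1]<.32);print('lid z',np.nanpercentile(P[m][:,2],[5,50,95]))
```

```text
grip top 489 [94.37586614 95.35151725 95.92674962]
pad 953 64.72279642754752
pad 571 64.70206993658012
pad 0 
29 [[656.0, 208.0, 54.0], [660.0, 226.0, 61.0], [674.0, 249.0, 65.0]]
25 [[552.0, 270.0, 52.0], [573.0, 271.0, 59.0], [591.0, 275.0, 65.0]]
28 [[552.0, 185.0, 50.0], [574.0, 189.0, 58.0], [594.0, 191.0, 62.0]]
33 [[559.0, 293.0, 52.0], [576.0, 300.0, 60.0], [588.0, 304.0, 66.0]]
24 [[483.0, 211.0, 55.0], [484.0, 228.0, 59.0], [487.0, 250.0, 66.0]]
lid z [0.04707775 0.05344784 0.06023044]
```

The riser is fully down with the pads at 64.7 mm, all four flaps are flat and the lid is seated. Handing in.

```bash
python3 -c "
from rig import env
print(env.close_job())"
```

```text
the job is handed in; nothing more can be done
None
```

The job is handed in: all three crayons lie flat in the lime box, the lid is seated, all four clip flaps are folded flat, and the riser is fully down. The pot, pencil tin, pink mold and rack were not touched, and the judging returned no score.

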